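# Set out the dye bottle and the paint jar

## Task

Get the painting tray ready for the carver: stand the dye bottle with the blue cap upright on the tray's blue disc, and the paint jar with the yellow lid upright on its yellow disc, each wholly on its disc. Set them down gently, without dropping them or tipping them over, and leave the painted wooden bowl where it is.

Things in the scene. Friction and masses are not known exactly. Their poses are not given: they have to be found in the camera images.
- bottle_center (a point): Centre (half-way up its axis) of the squat dye bottle to move: almost black, with a blue screw cap and a blue band round its foot. 100 mm tall; straight round body 54 mm in diameter up to 72 mm above its base, then a shoulder and a cap 30 mm in diameter. It stands upright on the table, so its base is 50 mm below this point; z is its axis, up. About 0.2 kg. A bottle of the same shape with a red cap and band is not wanted.
- jar_center (a point): Centre (half-way up its axis) of the paint jar to move: ochre-yellow paint in a straight round jar with a yellow lid. 75 mm tall, 58 mm in diameter all the way up. It stands upright on the table, so its base is 37.5 mm below this point; z is its axis, up. About 0.25 kg. A jar of the same shape with a green lid and green paint is not wanted. Bottles and jars stand at least 130 mm apart, centre to centre.
- tray: The painting tray: a flat light-wood board without a rim, fixed to the table, 130 mm (its x) by 250 mm (its y), 15 mm thick. Origin at the centre of its underside, on the table; z up. On its top lie two round flat discs, 90 mm in diameter and 3 mm thick, their tops 18 mm above the origin: the blue disc is centred at y = +65 mm and the yellow disc at y = -65 mm, both at x = 0, in the tray's own frame. The tray may be turned to any yaw.
- bowl: The carved bowl to leave alone: dark wood with small yellow spots round it just below the rim, 140 mm in diameter at the rim, 50 mm tall, standing loose on the table beyond the tray. Origin at the centre of its underside, z up.
Not all that is in view belongs to the job. What is shaped like the part that bears bottle_center but purple is not meant. Of the things that look like the part that bears jar_center, take the one that is farthest from the robot's base at the start.

How it is judged:
At the end, for the whole second after the job is handed in: The blue-capped bottle stands on the blue disc and the yellow-lidded jar on the yellow disc, each within 20 mm of the disc's centre along both of the tray's directions, its base at the disc's top within 6 mm, upright within about 10 degrees and at rest; the bowl is within 20 mm of where it was (x of bottle_center in the frame of tray between -0.02 and 0.02 m and y of bottle_center in the frame of tray between 0.045 and 0.085 m and z of bottle_center in the frame of tray between 0.062 and 0.074 m and angle between each of bottle_center, jar_center's own z axis and vertical below 0.17 rad and x of jar_center in the frame of tray between -0.02 and 0.02 m and y of jar_center in the frame of tray between -0.085 and -0.045 m and z of jar_center in the frame of tray between 0.0495 and 0.0615 m and linear speed of each of bottle, jar below 0.02 m/s and distance of bowl from where it was at the start of the episode below 0.02 m); the robot touches nothing.
It fails at once if the bottle or the jar is tipped by more than about 35 degrees (angle between any of bottle_center, jar_center's own z axis and vertical above 0.6 rad).
It fails at once if the bottle or the jar is dropped: moves faster than 0.7 m/s (a fall of about 25 mm) while out of the fingers ((linear speed of bottle above 0.7 m/s and contact force between bottle and the fingers below 0.1 N) or (linear speed of jar above 0.7 m/s and contact force between jar and the fingers below 0.1 N)).
It fails at once if the bowl is pushed more than 20 mm from its place (distance of bowl from where it was at the start of the episode above 0.02 m).
It also fails if it takes over 56 s, if anything falls off the work surface, if the arm or the gripper's body presses on something with over 40 N, if the wrist force passes 120 N, or if a joint passes its speed limit or range.

## Robot

A 6-joint arm with a two-finger parallel gripper is mounted at the origin on the work surface. World frame = base frame: x ahead of the robot, y to its left, z up, the work surface at z = 0. Lengths are in m, angles in rad, forces in N, time in s.
With the tool pointing down it reaches from about 0.375 to 0.9 m from the base axis. Payload 3.1 kg.
Tool frame: the origin (TCP) lies between the finger pads; the fingertips stand 22 mm ahead of it and the grasp point (between the pads) lies 3 mm ahead of it; z points along the fingers, y is the line along which they close (so a half turn about z gives the same grasp; the last joint's range is limited). The gripper opens to 85 mm and grips with 20 to 120 N. Pads are 22 mm wide; open, the fingers measure 114 mm over their backs; the gripper's body (76 mm by 85 mm) begins 54 mm behind the grasp point. The pads swing forward as they close: fully open they stand 13 mm farther back than shut.
Start: joints at [1.046, 0.527, 1.433, -0, 1.181, -0.178], TCP at [0.212, 0.588, 0.253] pointing down, gripper open.
Joint ranges: [-3.08, 3.08], [-0.75, 2.2], [0.22, 2.44], [-1.43, 4.57], [0, 2.65], [-2.85, 2.85]. Speed limits (rad/s): [2.79, 2.79, 3.14, 3.14, 3.14, 3.14].

## Interface

Orientations are given as [roll, pitch, yaw] about the fixed x, y, z axes, in that order (R = Rz(yaw) Ry(pitch) Rx(roll)).
In Python, from plant import manip, effector, inverse_kinematics, telemetry, eyes, hand_in gives the robot as it stands. Calls block until the motion is done:
- manip.movep(position, orientation): joint-space move of the TCP to a pose.
- manip.move_linear(position, max_speed=0.15, orientation=None, force_limit=None): straight line of the TCP; orientation=None keeps the orientation; max_speed is the mean speed in m/s. With force_limit (N) it stops when the force on the tool has changed by that much, and returns True; else False.
- manip.movej(angles): joint-space move.
- effector.open_jaws() and effector.close_gripper(grasp_force=None): open the fingers fully, or close them until they stop; grasp_force is the grip in N (None keeps the last).
- manip.dwell(seconds).
- inverse_kinematics(position, orientation): joint angles nearest the present ones, or None.
- telemetry.state(): the state.
- eyes.capture(name): name is "scene" or "top" or "wrist"; returns the picture (384x512x3 uint8, red, green, blue); there is no depth.
- eyes.camera_params(name): a dict with "fovy" (degrees; the focal length in pixels is half the picture's height over the tangent of half this angle, whatever the lens; pixels are square), "cx", "cy" (the principal point, pixels), "k1" (the pictures are not rectified: a ray, as slopes to the right and down, at radius r is drawn at 1 + k1 r^2 times it, then the intrinsics apply), "rvec" (rotation vector, rad) and "tvec" (3), from world to camera coordinates, as OpenCV has them. Camera axes: x right, y down, z forward; pixel columns grow to the right and rows downward; lengths in m; the calibration is good to about 2 mm. A picture is of the moment at which its call begins: read the wrist's pose just before it. camera_params takes no time and is no camera call; for the wrist camera it gives the pose at the moment of the call.
A pose or a line that the arm cannot do raises manip.IKError and nothing moves.
- hand_in(): hands the job in; it is judged then, once.
The state is a dict: "clock": time; "joint_pos": joint angles; "dq": joint speeds; "joint_efforts": joint torques, N m; "tcp_pos": TCP position; "eef_rot": TCP orientation; "ft_force": force on the tool from outside, world axes, zero at the start; "wrist_torque": the same for the moment, N m; "opening": opening from 0.0 (shut) to 1.0 (fully open); "gripper_force": force on a finger pad.
Only numpy, scipy, OpenCV 4.12 (cv2) and the standard library are available. Lean on these libraries where they do the work, as an engineer would, in place of code of your own. Each camera call takes 0.05 s, during which the arm holds its last target. There are 200 camera calls.

## Working session

There is one attempt and no reset: what is moved stays moved. The work goes in short steps, each a Python script; the robot and the scene stay as the last script left them, time stands still between calls to the robot, and variables do not carry over. Pictures are saved under pics/ and viewed, at most 10 in all, crops included, and the job is handed in when it is done.

```bash
mkdir -p pics; cat > h.py <<'E'
import numpy as np, cv2
from plant import manip, effector, inverse_kinematics, telemetry, eyes, hand_in
def ray(p,uv):
    f=192/np.tan(np.radians(p["fovy"])/2)
    d=(np.array(uv,float)-[p["cx"],p["cy"]])/f; s=d.copy()
    for _ in range(20): s=d/(1+p["k1"]*(s@s))
    R=cv2.Rodrigues(np.array(p["rvec"],float))[0]; t=np.array(p["tvec"],float)
    return -R.T@t, R.T@np.array([*s,1])
def onz(p,uv,z):
    o,d=ray(p,uv); return o+d*(z-o[2])/d[2]
E
python3 - <<'E'
from h import *
for n in("top","scene"):
    im=eyes.capture(n); p=eyes.camera_params(n); o,d=ray(p,(256,192)); print(n,o,d,p["k1"],p["fovy"])
    cv2.imwrite(f"pics/{n}0.png",cv2.resize(im[...,::-1],(800,600))); np.save(n+".npy",im)
print(telemetry.state())
E
```

```text
top [ 0.48308227 -0.02146182  1.38357441] [ 0.04377921  0.00119396 -0.99922129] -0.040405856738692236 42.84986040235657
scene [1.43274122 0.1259625  0.85435745] [-0.72937089 -0.07709321 -0.68046243] -0.18216520915872275 45.72253063118583
{'clock': 0.1, 'joint_pos': array([ 1.04647186e+00,  5.28389161e-01,  1.43377068e+00, -3.31913255e-05,
        1.18141695e+00, -1.78453246e-01]), 'dq': array([ 0.00033529, -0.0018497 , -0.00330722,  0.00059236,  0.00232681,
       -0.00050921]), 'joint_efforts': array([-4.76941696e-04, -4.43302810e+01, -1.78586501e+01, -2.56417698e-04,
        3.84877523e-03,  1.42026133e-05]), 'tcp_pos': array([0.21153041, 0.58747268, 0.25242275]), 'eef_rot': array([-3.13963458e+00, -3.22004600e-04,  2.79573375e+00]), 'ft_force': array([ 0.26742946,  0.89578355, -0.0776534 ]), 'wrist_torque': array([ 0.00075368,  0.03121511, -0.0087866 ]), 'gripper_force': 0.0, 'opening': 0.9997663895439685}
```

View pics/top0.png

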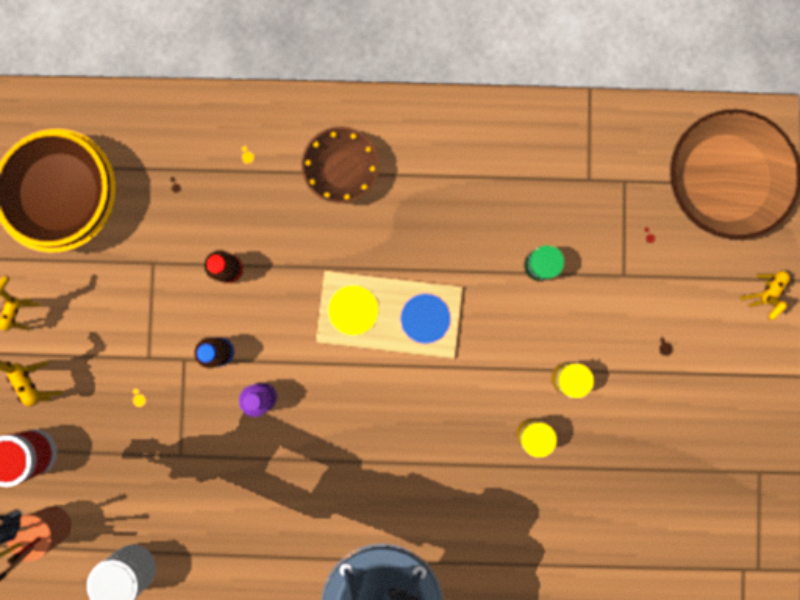

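View pics/scene0.png

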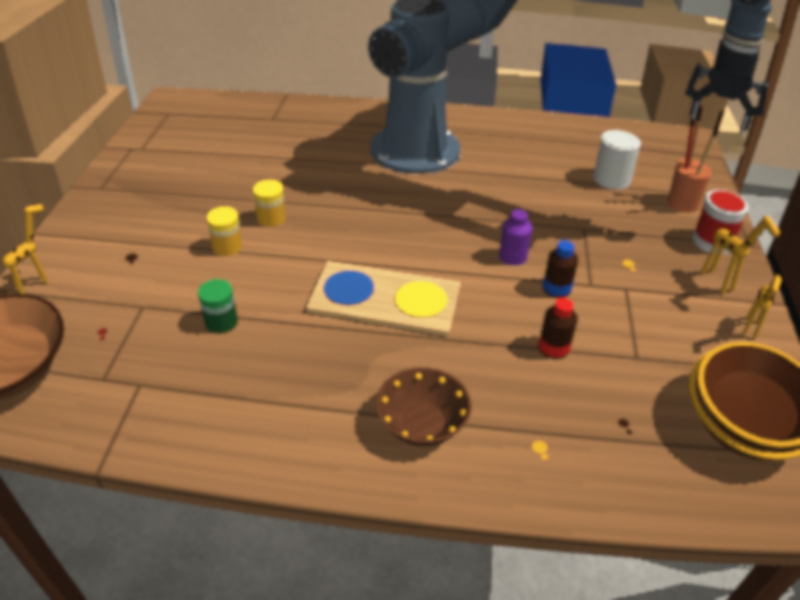

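The top view shows the blue cap at about (207,352), the purple decoy at (257,400) and the tray discs at (353,310) yellow and (426,318) blue. Two yellow-lidded jars stand at (575,380) and (538,440). The first is farther from the base, which is at the bottom centre, so it is the one to take. The scene view agrees. Next I'll measure by masks.

```bash
cat >> h.py <<'E'
def blobs(im,hlo,hhi,smin=150,vmin=120,amin=25):
    h=cv2.cvtColor(im,cv2.COLOR_RGB2HSV)
    m=cv2.inRange(h,(hlo,smin,vmin),(hhi,255,255))
    n,l,s,c=cv2.connectedComponentsWithStats(m)
    return [(s[i,4],c[i]) for i in range(1,n) if s[i,4]>amin]
E
python3 - <<'E'
from h import *
for n in("top","scene"):
    im=np.load(n+".npy"); p=eyes.camera_params(n)
    for nm,lo,hi,s,zs in(("blue",100,125,150,(.018,.1)),("yel",25,34,200,(.018,.075))):
        for a,c in blobs(im,lo,hi,s):
            print(n,nm,a,c.round(1),*[onz(p,c,z)[:2].round(4) for z in zs])
E
```

```text
top blue 705 [271.9 203.4] [ 0.5122 -0.0649] [ 0.5104 -0.0623]
top blue 112 [131.5 225.5] [0.4398 0.3257] [0.4424 0.3048]
top yel 73 [32.  85.6] [0.8312 0.6313] [0.8166 0.604 ]
top yel 307 [ 35.9 142.6] [0.6664 0.6101] [0.6587 0.5837]
top yel 26 [158.1 100.4] [0.7955 0.2649] [0.7824 0.253 ]
top yel 767 [225.7 198. ] [0.5238 0.0643] [0.5221 0.0607]
top yel 30 [497.  198.6] [ 0.5425 -0.6966] [ 0.54   -0.6684]
top yel 378 [368.3 243.2] [ 0.4089 -0.3355] [ 0.412  -0.3224]
top yel 27 [  9.  243.2] [0.3795 0.6723] [0.3838 0.6433]
top yel 34 [ 88.6 255.8] [0.3516 0.443 ] [0.3571 0.4236]
top yel 381 [344.5 281.1] [ 0.3028 -0.2711] [ 0.3103 -0.2607]
scene blue 51 [361.9 158.1] [0.3432 0.3259] [0.45   0.3063]
scene blue 433 [222.8 183.8] [ 0.5165 -0.0635] [ 0.6063 -0.0449]
```

```bash
python3 - <<'E'
from h import *
B=np.array([.444,.3055]); a=np.arctan2(B[1],B[0])
manip.movep([*B,.26],[np.pi,0,a+np.pi/2])
s=telemetry.state(); print(s["clock"],s["tcp_pos"],s["joint_pos"].round(2))
p=eyes.camera_params("wrist"); im=eyes.capture("wrist")
cv2.imwrite("pics/w1.png",im[...,::-1])
print(ray(p,(256,192)))
for A,c in blobs(im,100,125,150,60): print(A,c.round(1),onz(p,c,.1),onz(p,c,.01))
E
```

```text
1.4667 [0.44361755 0.30627281 0.26002662] [ 0.4   0.4   1.64  0.    1.1  -0.21]
(array([0.39700709, 0.37257146, 0.38096349]), array([ 0.18643566, -0.2618292 , -0.94699807]))
45 [258.1 141.4] [0.4238366  0.33978578 0.1       ] [0.4324308  0.32928367 0.01      ]
625 [254.3 175.6] [0.44070623 0.30867687 0.1       ] [0.45470421 0.28820976 0.01      ]
```

View pics/w1.png

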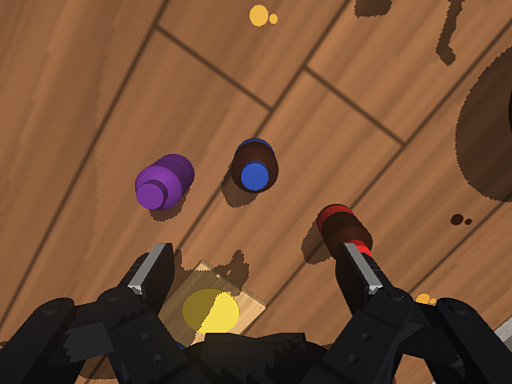

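The blue cap is at (254,176), with purple at (165,185) and the red bottle at (345,230), both clear of the grasp. The wrist view gives (0.441,0.309), which agrees with the other two to within a few mm. I'll grasp and place the bottle.

```bash
cat >> h.py <<'E'
def pick_place(src,zg,yaw,dst,yaw2,up=.11):
    S=telemetry.state
    manip.movep([*src,zg+up],[np.pi,0,yaw])
    manip.move_linear([*src,zg],.12,force_limit=15)
    effector.close_gripper(40); s=S(); print("grip",s["clock"],s["opening"],s["gripper_force"],s["tcp_pos"]); zg=s["tcp_pos"][2]
    manip.move_linear([*src,zg+up],.15); s=S(); print("lift",s["opening"],s["gripper_force"],s["ft_force"])
    if s["gripper_force"]<5: raise SystemExit("no grasp")
    manip.move_linear([*dst,zg+up],.2,orientation=[np.pi,0,yaw2])
    manip.move_linear([*dst,zg+.018+.012],.12); manip.dwell(.3)
    print("touch",manip.move_linear([*dst,zg+.018-.003],.02,force_limit=4),S()["tcp_pos"]-[0,0,zg])
    manip.dwell(.2); effector.open_jaws(); manip.dwell(.2)
    manip.move_linear([*dst,zg+up+.03],.12); s=S(); print("done",s["clock"],s["opening"])
E
python3 - <<'E'
from h import *
B=np.array([.442,.307]); y=np.arctan2(.3055,.444)+np.pi/2
pick_place(B,.058,y,[.513,-.0645],y-.6)
im=eyes.capture("top"); p=eyes.camera_params("top"); cv2.imwrite("pics/t2.png",im[100:300,130:400,::-1])
for A,c in blobs(im,100,125,150): print(A,c,onz(p,c,.118),onz(p,c,.018))
E
```

```text
grip 3.4417 0.623014698466074 41.59329999398324 [0.44247166 0.30722405 0.05881763]
lift 0.6216892035032897 42.31092470683507 [-0.42131909 -0.40945382 -2.45837023]
touch True [ 0.51290542 -0.06446069  0.01799495]
done 10.0833 0.999071368725935
```

View pics/t2.png

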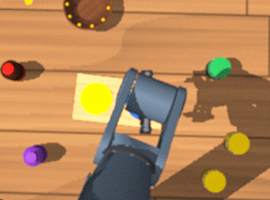

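The arm hides the bottle here. Contact came at exactly +18.0 mm, so it stands on the disc. On to the jar, with a high carry to clear the bottle, and a wrist look first.

```bash
python3 - <<'E'
from h import *
J=np.array([.412,-.3224]); y=np.arctan2(J[1],J[0])
for yy in (y,y+np.pi): 
    q=inverse_kinematics([*J,.245],[np.pi,0,yy]); print(yy,q)
s=telemetry.state()["tcp_pos"]
yy=min((y,y+np.pi),key=lambda v:abs((lambda q:9 if q is None else q[5])(inverse_kinematics([*J,.245],[np.pi,0,v]))))
manip.movep([*J,.245],[np.pi,0,yy]); print("yaw",yy)
p=eyes.camera_params("wrist"); im=eyes.capture("wrist"); cv2.imwrite("pics/w3.png",im[...,::-1])
for A,c in blobs(im,25,34,200,120,100): print("w",A,c.round(1),onz(p,c,.075))
im=eyes.capture("top"); p=eyes.camera_params("top"); cv2.imwrite("pics/t3.png",im[100:300,130:400,::-1])
for A,c in blobs(im,100,125,150): print("t",A,c,onz(p,c,.118),onz(p,c,.018))
E
```

```text
-0.6639938040644937 [-8.77795236e-01  4.02016515e-01  1.69577804e+00 -4.44089210e-16
  1.04379809e+00  1.35699489e+00]
2.4775988495252994 [-0.87779524  0.40201651  1.69577804  0.          1.04379809 -1.78459776]
yaw -0.6639938040644937
t 369 [270.13821138 203.97560976] [ 0.50855253 -0.05730505  0.118     ] [ 0.51056508 -0.06013722  0.018     ]
t 117 [273.61538462 202.54700855] [ 0.51248546 -0.06619396  0.118     ] [ 0.51480877 -0.0697285   0.018     ]
```

View pics/w3.png

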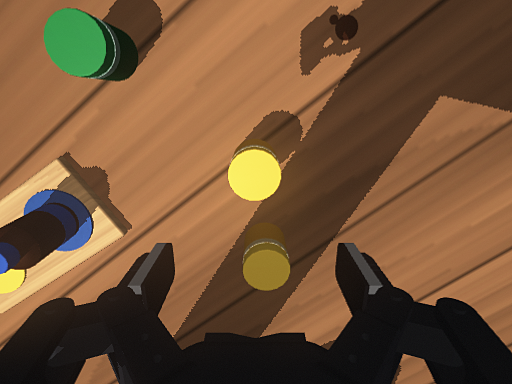

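View pics/t3.png

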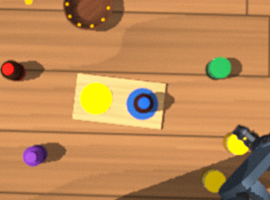

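The bottle stands centred on the blue disc, with its cap measured at (0.5125,-0.066). In the wrist view the target jar's lid is at (255,174), and the nearer look-alike is behind it at (266,268). I'll check that pixel and go on.

```bash
python3 - <<'E'
from h import *
p=eyes.camera_params("wrist"); w=onz(p,(255,174),.075); print(w, onz(p,(266,268),.075))
J=np.array([.412,-.3224])
if np.linalg.norm(w[:2]-J)>.012: raise SystemExit("mismatch")
J=(J+w[:2])/2
pick_place(J,.045,-.664,[.5235,.0645],-.664+.3,up=.2)
manip.movep([.40,-.2,.3],[np.pi,0,-.664])
im=eyes.capture("top"); p=eyes.camera_params("top"); cv2.imwrite("pics/t4.png",im[60:300,130:400,::-1])
for A,c in blobs(im,25,34,200,amin=100): print("t",A,c,onz(p,c,.093))
im=eyes.capture("scene"); cv2.imwrite("pics/s4.png",im[...,::-1])
E
```

```text
[ 0.41225364 -0.32273946  0.075     ] [ 0.31242141 -0.26158208  0.075     ]
grip 14.175 0.6687757277476806 42.77352645993233 [ 0.41237241 -0.32271958  0.04565671]
lift 0.6709103760268194 43.13709005713463 [ 0.4544836   0.5136881  -4.00410455]
touch True [0.52333971 0.0644957  0.01799926]
done 23.0167 1.0013014407235694
t 459 [ 34.30065359 129.61220044] [0.69155319 0.58182513 0.093     ]
t 729 [225.16735254 198.00960219] [0.52155475 0.0610088  0.093     ]
t 149 [341.42281879 284.65100671] [ 0.30333413 -0.24962849  0.093     ]
```

View pics/t4.png

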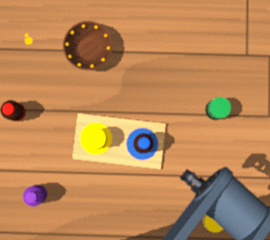

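View pics/s4.png

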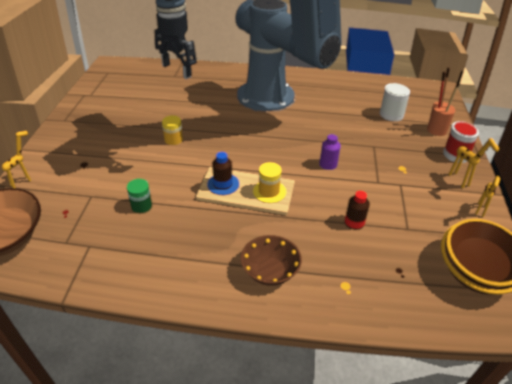

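Both stand upright on their own discs: in the scene view the bottle is at (222,170) and the jar at (270,180). The bowl at (270,260) was not touched and the arm is clear.

```bash
python3 -c "
from h import *
print(hand_in())"
```

```text
the job is handed in; nothing more can be done
None
```

The job is handed in: the blue-capped bottle stands on the blue disc, the yellow-lidded jar (the one farther from the base) stands on the yellow disc, and the bowl was left alone. The verdict was not shown.

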